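Torque-check the clamp screw of a mouthpiece stand

ROBOT

A 6-joint arm with a two-finger parallel gripper is mounted at the origin on the work surface. World frame = base frame: x ahead of the robot, y to its left, z up, the work surface at z = 0. Lengths are in mm, angles in degrees, forces in N, time in s.
With the tool pointing down it reaches from about 350 to 950 mm from the base axis. Payload 17.4 kg.
Tool frame: the origin (TCP) lies midway between the tips of the shut fingers; the grasp point (between the pads) lies 19 mm behind it; z points along the fingers, y is the direction in which the jaws open and shut (so a half turn about z gives the same grasp; the last joint's range is limited). The gripper opens to 93 mm and grips with 3 to 60 N. Pads are 15 mm wide; open, the fingers measure 128 mm over their backs; the gripper's body (75 mm by 188 mm) begins 65 mm behind the grasp point.
Start: joints at [-71.379, 6.646, 82.598, -0, 90.757, -2.166], TCP at [239.544, -631.071, 218.646] pointing down, gripper open.
Joint ranges: [-162.19, 162.19], [-47.58, 125.68], [4.15, 143.07], [-65.23, 245.23], [0.69, 171.88], [-170.13, 170.13]. Speed limits (degrees/s): [108.29, 108.29, 127.2, 180, 180, 180].

INTERFACE

Orientations are given as [roll, pitch, yaw] about the fixed x, y, z axes, in that order (R = Rz(yaw) Ry(pitch) Rx(roll)).
In Python, from rig import * gives the robot as it stands.
- The arm moves only by the tool play_rows, never from a script. Its argument "series" is a list of rows, each an object with "offset": the shift along the world's x, y, z in m, a list of three; "twist": the turn, a rotation vector about the world's x, y, z in rad, a list of three. In form: [{"offset": [x, y, z], "twist": [rx, ry, rz]}, ...]. A call has 1 to 8 rows; each row shifts and turns the pose as measured when the row begins; what a row does not reach is not made up. A row lasts 1/12 s, in which the tool goes at most 41.7 mm and 7.16 degrees, less where a joint would pass 70% of its speed; a pose out of reach is approached as far as the arm can. A call is refused whole if a number of a shift passes 0.0417 or a number of a turn 0.125, either way. A call with a gripper value outside its range is refused whole. "grip" is the opening, from 0 (shut) to 1 (fully open), set as the call begins (left out, the last holds). The fingers move at their own pace and stop on an object; the grip force is fixed at half the most. Time passes only in rows, so rows that do not move let the fingers close. It gives the time, the measured TCP pose, the force and the opening at its end, in the units of the state.
- sense(): the state, without advancing time (a new reading comes with each control period).
- grab_frame(name): name is "scene" or "side" or "wrist"; returns the picture (480x640x3 uint8, blue, green, red); there is no depth.
- calibration(name): a dict with "vfov" (degrees; the focal length in pixels is half the picture's height over the tangent of half this angle, whatever the lens; pixels are square), "cx", "cy" (the principal point, pixels), "R" (3x3) and "t" (3): a world point X has camera coordinates R X + t. Camera axes: x right, y down, z forward; pixel columns grow to the right and rows downward; lengths in mm; the calibration is good to about 2 mm. A picture is of the moment at which its call begins: read the wrist's pose just before it. calibration takes no time and is no camera call; for the wrist camera it gives the pose at the moment of the call.
- job_done(): hands the job in, once; it reports no verdict.
The state is a dict: "clock": time; "joints": joint angles; "joint_vel": joint speeds; "tau": joint torques, N m; "position": TCP position; "ee_rot": TCP orientation; "ft_force": force on the tool from outside, world axes, zero at the start; "torque": the same for the moment, N m; "width": finger opening in mm.
Only numpy, scipy, OpenCV 4.12 (cv2) and the standard library are available. Lean on these libraries where they do the work, as an engineer would, in place of code of your own. Each camera call takes 0.05 s, during which the arm holds its last target.

TASK

Torque-check the clamp that holds the mouthpiece. Swing the red-knobbed lever clockwise (seen from above) until it takes up on the clamp screw, then lean sideways on the knob with about 13 newtons for a good second without turning the screw. Let go, leaving the lever swung over, then press down on the mouthpiece's blue patch with about 8 newtons for a good second to check that the clamp holds it, and back away; leave everything else alone.

Things in the scene. Friction and masses are not known exactly. Their poses are not given: they have to be found in the camera images.
- stand: Dark iron clamp stand bolted to the table: a base 205 x 110 mm and 12 mm thick, a column 40 x 34 mm with the clamp head on top (56 x 34 mm, up to 129 mm high). Origin: underside of the base, straight below the clamp screw; z up; the mandrel with the mouthpiece sticks out level towards +y, 105 mm above the table, with 20 mm thick wood reaching 65 mm to -y.
- lever_hub (a point): Centre of the top of the lever's hub, 151 mm above the table, on the upright axis of the clamp screw. The hub is 30 mm across. The lever swings loosely about the screw's axis (under 2 N at the knob) and stays where it is left; swung clockwise it takes up on the screw after 0.75 to 1.35 rad, how far differs from case to case and cannot be seen, only felt.
- lever_knob (a point): Centre of the top of the red knob, an upright cylinder 22 mm across that reaches from 138 to 192 mm above the table at the end of the level lever, 75 mm from the screw's axis. The lever's flat steel arm, 10 mm wide, runs from hub to knob 138 to 146 mm above the table.
- screw (a joint): Elastic wind-up (rad) of the clamp screw under clockwise torque; 0 unloaded, and it springs back. 60 N m per rad: 1 N m (13.3 N square to the lever at the knob) gives 0.0167 rad, 1.25 mm at the knob. A little beyond 2 N m (27 N at the knob) the screw would turn.
- blue_patch (a point): Centre of the blue patch, 24 x 20 mm, on the flat upper face of the black mouthpiece near its tip, 110 to 122 mm above the table (the mandrel may slope by up to 0.05 rad) and 120 mm from the clamp. The mouthpiece is 24 to 30 mm wide, 95 mm long, and ends 23 mm beyond the patch.
- mandrel (a joint): Elastic sag (rad) of the clamped mandrel with its mouthpiece, growing downward; 0 unloaded, and it springs back. 160 N m per rad: 8 N on the blue patch gives 0.006 rad, 0.7 mm there. Beyond 2.8 N m (23 N on the patch) it would slip in the clamp.
- tape_roll: blue roll of tape, 96 mm across, 24 mm high, lying flat; bystander, to be left alone. Origin: the centre of its underside.
- ligature: black ring, 32 mm across, 22 mm high; bystander, to be left alone. Origin: the centre of its underside.
- ligature_brass: brass ring, 32 mm across, 22 mm high; bystander, to be left alone. Origin: the centre of its underside.
- screwdriver: screwdriver lying on the table; bystander, to be left alone. Origin: under its middle.
- paper_cup: white paper cup, 68 mm across, 85 mm high; bystander, to be left alone. Origin: the centre of its underside.
- spare_mouthpiece: black mouthpiece standing on its end, 29 mm across, 83 mm high; bystander, to be left alone. Origin: the centre of its underside.
- gauge_block: steel block 30 x 60 x 18 mm; bystander, to be left alone. Origin: the centre of its underside.
- polish_jar: small jar with an orange cap, 56 mm across, 65 mm high; bystander, to be left alone. Origin: the centre of its underside.

How it is judged (in metres and radians):
On the way, in this order (a step that is already met when the one before it is completed fails the run):
1. the lever is swung clockwise so that its knob is over 40 mm from where it was (distance of lever_knob from where it was at the start of the episode above 0.04 m).
2. the screw is loaded clockwise with 0.7 to 1.48 N m (9.3 to 19.7 N at the knob) for 0.6 s (value of joint screw between 0.0117 and 0.0247 rad), for 0.6 s.
3. with the screw no longer loaded, the mouthpiece is pressed down with 0.55 to 1.9 N m (4.6 to 15.8 N on the blue patch) for 0.5 s (value of joint mandrel between 0.0034 and 0.0119 rad and value of joint screw below 0.005 rad), for 0.5 s.
At the end, for the whole second after the job is handed in: The lever's knob is left over 40 mm from where it was at the start, the screw and the mandrel are unloaded (less than 0.2 and 0.3 N m), and the blue patch is within 4 mm of where it was at the start (distance of lever_knob from where it was at the start of the episode above 0.04 m and value of joint screw between -0.003 and 0.003 rad and value of joint mandrel below 0.002 rad and distance of blue_patch from where it was at the start of the episode below 0.004 m); the robot touches nothing.
It fails at once if the screw loaded so hard that it turns (over 1.84 N m clockwise, 24.5 N at the knob, or over 1.2 N m anticlockwise) (value of joint screw above 0.0307 rad or value of joint screw below -0.02 rad).
It fails at once if the mouthpiece pressed with over 2.3 N m (19 N on the patch), or forced up as hard (value of joint mandrel above 0.0144 rad or value of joint mandrel below -0.0144 rad).
It fails at once if a bystander moved by more than 20 mm (distance of any of tape_roll, ligature, ligature_brass, screwdriver, paper_cup, spare_mouthpiece, gauge_block, polish_jar from where it was at the start of the episode above 0.02 m).
It also fails if it takes over 64 s, if anything falls off the work surface, if the arm or the gripper's body presses on something with over 40 N, if the wrist force passes 120 N, or if a joint passes its speed limit or range.

## Working session

There is one attempt and no reset: what is moved stays moved. The work goes in short steps, Python scripts to look and compute and a tool call to move; the robot and the scene stay as the last step left them, time stands still between calls to the robot, and variables do not carry over. Pictures are saved under pics/ and viewed, and the job is handed in when it is done.

Besides the shell and the picture viewer there is one more tool, called after ">>>" as a command line: name --argument value ..., lists and objects as JSON in quotes. play_rows: Moves the arm, as the interface text tells. Its arguments: {"type":"object","properties":{"series":{"type":"array"},"grip":{"type":"number"}},"required":["series"]}

```bash
mkdir -p pics; python3 - <<'E'
from rig import *
import cv2
s=sense();print(s)
for n in("scene","side","wrist"):
    cv2.imwrite(f"pics/a_{n}.png",grab_frame(n)); print(n,calibration(n))
E
```

```text
{'clock': 0.0, 'joints': array([-7.13792912e+01,  6.67479717e+00,  8.26357043e+01, -1.17591833e-03,
        9.07547931e+01, -2.16917492e+00]), 'joint_vel': array([-0.04166092,  0.00715383,  0.01571266, -0.01197079, -0.08968661,
        0.0334938 ]), 'tau': array([-1.06738058e-03, -7.21265244e+01, -6.22612238e+01,  7.79245282e-02,
        2.37917824e-02,  2.20873841e-05]), 'position': array([ 239.47177759, -630.88382131,  217.89770742]), 'ee_rot': array([-1.79934708e+02, -1.29642263e-03,  2.07898681e+01]), 'ft_force': array([-0.50833057, -0.98287846,  1.22794941]), 'torque': array([-0.01634985,  0.02242691,  0.02113078]), 'width': 93.29119471840278}
scene {'vfov': 47.912514390451655, 'cx': 312.12824755196954, 'cy': 244.8418173697926, 'R': array([[ 0.2073124 ,  0.97807298, -0.01986995],
       [ 0.58325618, -0.13988245, -0.80015319],
       [-0.78538767,  0.15429241, -0.59946647]]), 't': array([-116.35485873, -194.59514202, 1798.15006144])}
side {'vfov': 55.74818927645752, 'cx': 321.2438844508305, 'cy': 250.1735982128653, 'R': array([[-0.87051754, -0.49183039,  0.01738026],
       [-0.2734992 ,  0.45411734, -0.8479243 ],
       [ 0.40914227, -0.74288647, -0.52983233]]), 't': array([468.35931637, 272.67347461, 877.18564955])}
wrist {'vfov': 69.77049909392677, 'cx': 324.8866102520359, 'cy': 244.32807798460837, 'R': array([[ 3.55796268e-01, -9.34563109e-01, -9.00070130e-04],
       [-8.91250149e-01, -3.39596134e-01,  3.00578837e-01],
       [-2.81215553e-01, -1.06142641e-01, -9.53756548e-01]]), 't': array([-675.16759175,  -34.81731155,  392.87982365])}
```

View pics/a_scene.png

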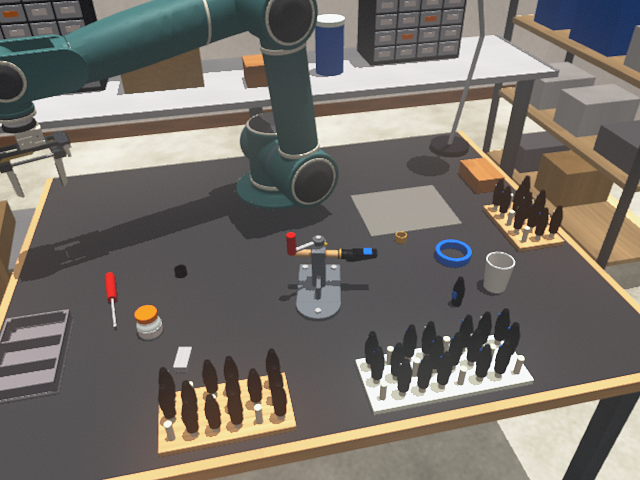

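View pics/a_side.png

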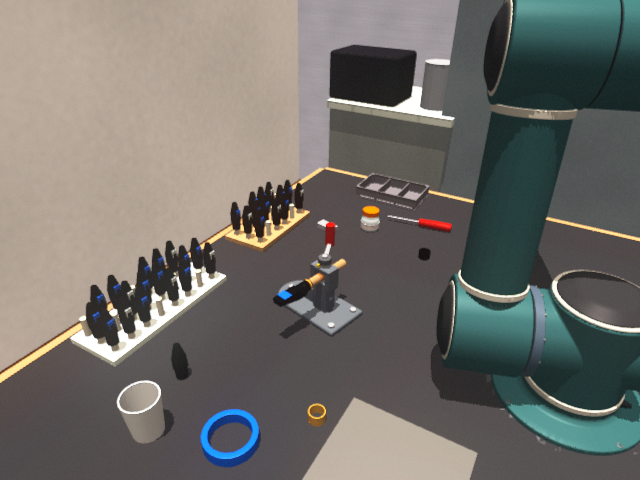

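View pics/a_wrist.png

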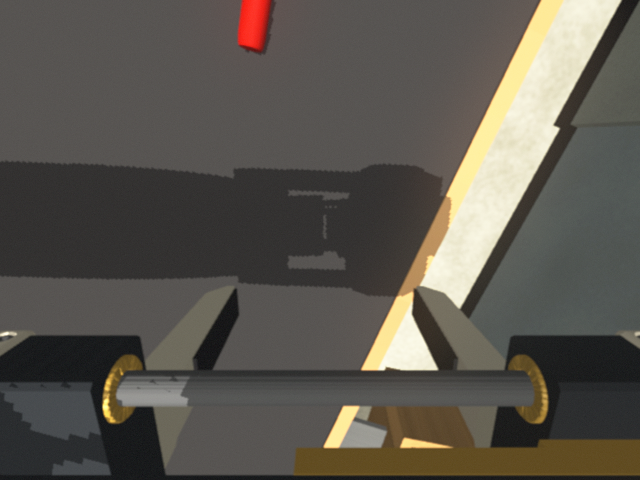

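```bash
python3 - <<'E'
import cv2
a=cv2.imread("pics/a_scene.png")[220:320,265:395]; b=cv2.imread("pics/a_side.png")[210:340,265:375]
cv2.imwrite("pics/b1.png",cv2.resize(a,None,fx=6,fy=6,interpolation=cv2.INTER_CUBIC))
cv2.imwrite("pics/b2.png",cv2.resize(b,None,fx=4.6,fy=4.6,interpolation=cv2.INTER_CUBIC))
E
```

```text
(no output)
```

View pics/b1.png

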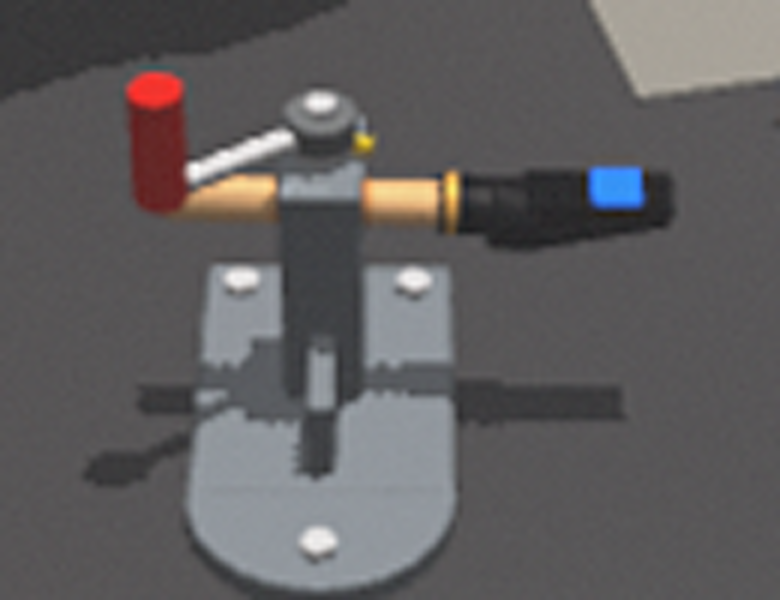

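View pics/b2.png

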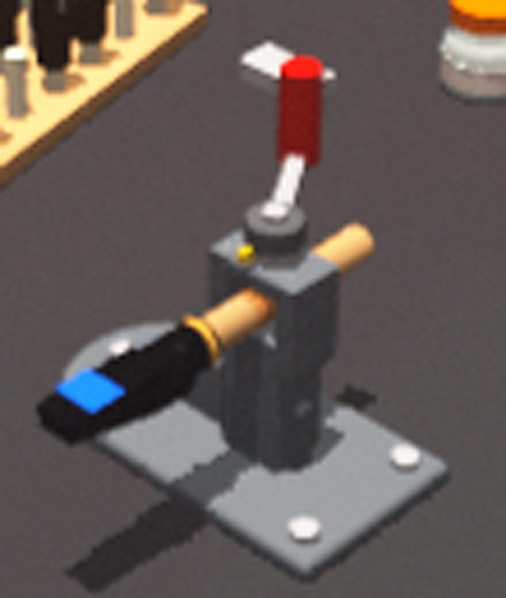

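```bash
cat >h.py <<'E'
from rig import *
import numpy as np, cv2
def P(n,c=None):
    c=c or calibration(n); f=240/np.tan(np.radians(c['vfov']/2))
    return np.array([[f,0,c['cx']],[0,f,c['cy']],[0,0,1]])@np.c_[c['R'],c['t']]
def proj(n,X):
    p=P(n)@np.r_[X,1]; return p[:2]/p[2]
def atz(n,uv,z,c=None):
    M=P(n,c); A=M[:,:3]; d=np.linalg.solve(A,np.r_[uv,1]); o=-np.linalg.solve(A,M[:,3])
    return o+d*(z-o[2])/d[2]
def tri(a,b):
    X=cv2.triangulatePoints(P("scene"),P("side"),np.float64(a).reshape(2,1),np.float64(b).reshape(2,1)); return (X[:3]/X[3]).ravel()
E
python3 - <<'E'
from h import *
np.set_printoptions(precision=1,suppress=True)
S={'knob':((155,90),(301,68),192),'hub':((320,108),(275,217),151),'patch':((616,187),(90,391),116)}
r={}
for k,(a,b,z) in S.items():
    a=(np.array(a)+.5)/6-.5+[265,220]; b=(np.array(b)+.5)/4.6-.5+[265,210]
    r[k]=(atz("scene",a,z)+atz("side",b,z))/2
    print(k,tri(a,b),atz("scene",a,z),atz("side",b,z))
for k in('knob','patch'):
    d=r[k]-r['hub'];print(k,np.hypot(*d[:2]),np.degrees(np.arctan2(d[1],d[0])))
E
```

```text
knob [544.2 -44.1 191.2] [545.8 -44.1 192. ] [543.5 -43.5 192. ]
hub [518.1  26.5 151.7] [517.1  26.7 151. ] [518.7  25.6 151. ]
patch [547.7 142.9 113.2] [551.5 141.9 116. ] [545.5 145.4 116. ]
knob 74.9313568226689 -69.06623592589958
patch 121.3959828690767 75.38791691143737
```

>>> play_rows --grip 0 --series '[{"offset":[0.01,0.017,0.015],"twist":[0,0,0]},{"offset":[0.019,0.033,0],"twist":[0,0,0]},{"offset":[0.019,0.033,0],"twist":[0,0,0]},{"offset":[0.019,0.033,0],"twist":[0,0,0]},{"offset":[0.019,0.033,0],"twist":[0,0,0]},{"offset":[0.019,0.033,0],"twist":[0,0,0]},{"offset":[0.019,0.033,0],"twist":[0,0,0]},{"offset":[0.019,0.033,0],"twist":[0,0,0]}]'

```text
clock: 0.82
position: [381.7, -376.5, 229.0]
ee_rot: [-179.6, 0.1, 20.3]
ft_force: [1.9, -0.0, -0.0]
width: 44.6
```

>>> play_rows --series '[{"offset":[0.018,0.032,0],"twist":[0,0,0]},{"offset":[0.018,0.032,0],"twist":[0,0,0]},{"offset":[0.018,0.032,0],"twist":[0,0,0]},{"offset":[0.018,0.032,0],"twist":[0,0,0]},{"offset":[0.018,0.032,0],"twist":[0,0,0]},{"offset":[0.018,0.032,0],"twist":[0,0,0]},{"offset":[0.018,0.032,0],"twist":[0,0,0]},{"offset":[0.018,0.032,0],"twist":[0,0,0]}]'

```text
clock: 1.48
position: [529.1, -105.5, 228.9]
ee_rot: [-179.7, 0.0, 20.2]
ft_force: [0.5, -1.5, 0.6]
width: 0.9
```

>>> play_rows --series '[{"offset":[0.018,0.03,0],"twist":[0,0,0]},{"offset":[0.018,0.03,0],"twist":[0,0,0]},{"offset":[0.01,0.015,0],"twist":[0,0,0]},{"offset":[0,0,0],"twist":[0,0,0]},{"offset":[0,0,0],"twist":[0,0,0]}]'

```text
clock: 1.9
position: [578.2, -19.4, 227.4]
ee_rot: [-179.6, 0.1, 20.6]
ft_force: [-0.1, 0.2, -0.0]
width: 0.3
```

```bash
python3 - <<'E'
from h import *
s=sense();print(s['clock'],s['position'],s['ee_rot'],s['ft_force'],s['width'])
c=calibration("wrist");cv2.imwrite("pics/c_w.png",grab_frame("wrist"))
for n,X in(('knob',(544.5,-43.8,192)),('hub',(518,26.3,151)),('patch',(547.7,143,113))):print(n,proj("wrist",X))
E
```

```text
1.9 [578.2262536  -19.39147766 227.43930193] [-1.79600869e+02  7.69350690e-02  2.06252038e+01] [-0.13090527  0.19826088 -0.00190574] 0.33664736665568057
knob [340.45712933 332.38838803]
hub [242.94726374 303.5641874 ]
patch [129.02588262 207.04201073]
```

View pics/c_w.png

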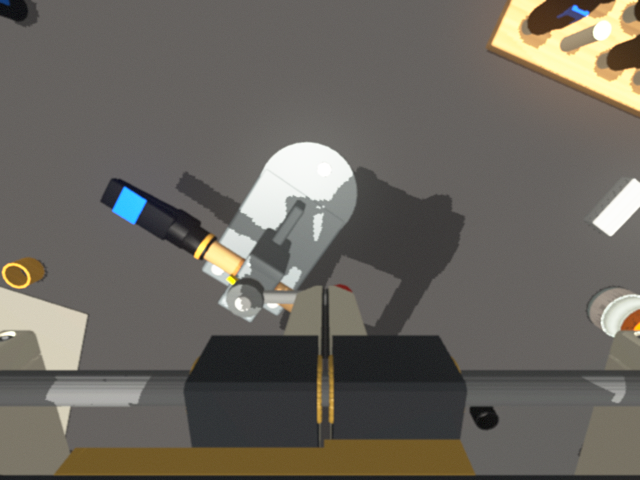

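>>> play_rows --series '[{"offset":[0.003,-0.005,-0.02],"twist":[0,0,0]},{"offset":[0.002,-0.005,-0.02],"twist":[0,0,0]},{"offset":[0,0,-0.015],"twist":[0,0,0]},{"offset":[0,0,-0.008],"twist":[0,0,0]},{"offset":[0,0,0],"twist":[0,0,0]},{"offset":[0,0,0],"twist":[0,0,0]}]'

```text
clock: 2.45
position: [581.0, -35.8, 163.8]
ee_rot: [-179.7, -0.0, 20.3]
ft_force: [0.3, -0.1, -0.3]
width: 0.4
```

>>> play_rows --series '[{"offset":[-0.006,0.003,0],"twist":[0,0,0]},{"offset":[-0.005,0,0],"twist":[0,0,0]},{"offset":[-0.004,-0.002,0],"twist":[0,0,0]}]'

```text
clock: 2.7
position: [565.4, -35.3, 166.0]
ee_rot: [-179.8, -0.1, 20.2]
ft_force: [0.4, -0.1, -0.2]
width: 0.5
```

>>> play_rows --series '[{"offset":[-0.004,-0.001,0],"twist":[0,0,0]},{"offset":[-0.004,-0.001,0],"twist":[0,0,0]}]'

```text
clock: 2.87
position: [556.7, -37.5, 167.4]
ee_rot: [-179.8, -0.2, 20.2]
ft_force: [1.7, 0.1, -0.3]
width: 0.5
```

```bash
cat >plan.py <<'E'
from h import *
import sys
def plan(p,yaw,d,n,zt=165,th0=None):
    hub=np.array([518,26.3]); v=p[:2]-hub; r=np.hypot(*v);a=np.arctan2(v[1],v[0])
    print('r',r,'ang',np.degrees(a))
    for i in range(n):
        q0=np.array([np.cos(a-d*i),np.sin(a-d*i)])*r; q1=np.array([np.cos(a-d*(i+1)),np.sin(a-d*(i+1))])*r
        print(np.round(q1-q0,1))
s=sense();print(s['position'],s['ee_rot'],s['ft_force'])
plan(s['position'],0,float(sys.argv[1]),int(sys.argv[2]))
E
python3 plan.py 0.1 9
```

```text
[556.71288569 -37.47343129 167.4476192 ] [-179.8210278    -0.2494241    20.24720957] [ 1.71714587  0.14132805 -0.3312746 ]
r 74.60387427396437 ang -58.74066511959221
[-6.6 -3.5]
[-6.9 -2.9]
[-7.1 -2.2]
[-7.3 -1.4]
[-7.4 -0.7]
[-7.5  0. ]
[-7.4  0.8]
[-7.3  1.5]
[-7.1  2.2]
```

>>> play_rows --series '[{"offset":[-0.0066,-0.0035,-0.001],"twist":[0,0,-0.1]},{"offset":[-0.0069,-0.0029,-0.001],"twist":[0,0,-0.1]},{"offset":[-0.0071,-0.0022,-0.001],"twist":[0,0,-0.1]},{"offset":[-0.0073,-0.0014,-0.001],"twist":[0,0,-0.1]},{"offset":[-0.0074,-0.0007,-0.001],"twist":[0,0,-0.1]}]'

```text
clock: 3.28
position: [520.0, -48.8, 165.1]
ee_rot: [-179.9, -0.6, -9.4]
ft_force: [1.9, 0.1, 0.6]
width: 0.3
```

```bash
python3 plan.py 0.05 9
python3 - <<'E'
from h import *
a=grab_frame("scene")[200:330,240:400];cv2.imwrite("pics/d1.png",cv2.resize(a,None,fx=4.5,fy=4.5,interpolation=cv2.INTER_CUBIC))
E
```

```text
[520.04357468 -48.7535952  165.11294339] [-179.85801349   -0.58025411   -9.35071879] [1.86085502 0.13053276 0.57101924]
r 75.08141148489274 ang -88.44032412764493
[-3.8 -0. ]
[-3.7  0.2]
[-3.7  0.4]
[-3.7  0.6]
[-3.7  0.7]
[-3.6  0.9]
[-3.6  1.1]
[-3.5  1.3]
[-3.5  1.5]
```

View pics/d1.png

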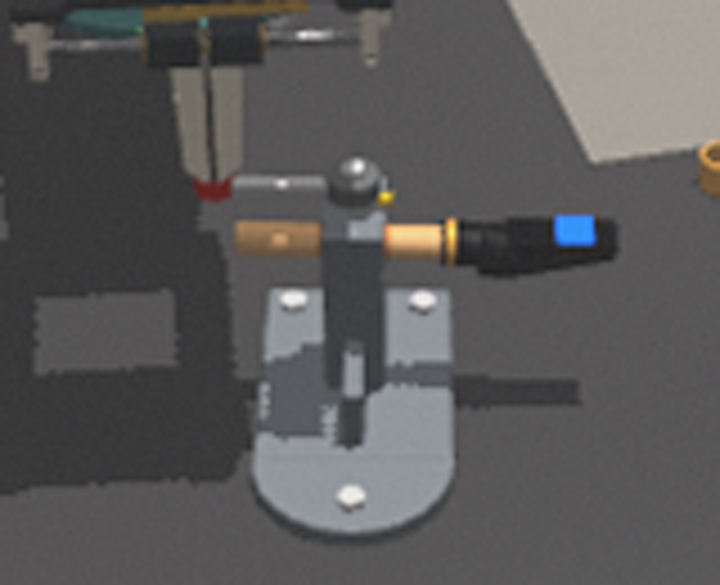

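>>> play_rows --series '[{"offset":[-0.0038,0,-0.0006],"twist":[0,0,-0.05]},{"offset":[-0.0037,0.0002,-0.0006],"twist":[0,0,-0.05]},{"offset":[-0.0037,0.0004,-0.0006],"twist":[0,0,-0.05]}]'

```text
clock: 3.58
position: [507.6, -48.3, 164.6]
ee_rot: [-179.8, -0.7, -18.3]
ft_force: [1.7, 0.3, 0.7]
width: 0.4
```

>>> play_rows --series '[{"offset":[-0.0015,0.0002,0],"twist":[0,0,-0.02]},{"offset":[-0.0015,0.0003,0],"twist":[0,0,-0.02]}]'

```text
clock: 3.75
position: [504.3, -47.8, 165.2]
ee_rot: [-179.8, -0.8, -20.6]
ft_force: [1.9, -0.5, -0.1]
width: 0.6
```

>>> play_rows --series '[{"offset":[-0.0011,0.0002,0],"twist":[0,0,-0.015]},{"offset":[-0.0011,0.0002,0],"twist":[0,0,-0.015]}]'

```text
clock: 3.92
position: [502.1, -47.4, 165.3]
ee_rot: [-179.8, -0.8, -22.2]
ft_force: [1.3, 0.8, -0.1]
width: 0.8
```

>>> play_rows --series '[{"offset":[-0.0011,0.0002,0],"twist":[0,0,-0.015]},{"offset":[-0.0011,0.0002,0],"twist":[0,0,-0.015]}]'

```text
clock: 4.08
position: [499.8, -46.9, 165.3]
ee_rot: [-179.8, -0.8, -24.0]
ft_force: [1.2, 0.4, -1.1]
width: -0.0
```

>>> play_rows --series '[{"offset":[-0.0012,0.0004,0],"twist":[0,0,-0.016]},{"offset":[-0.0012,0.0004,0],"twist":[0,0,-0.016]}]'

```text
clock: 4.25
position: [497.3, -46.0, 165.3]
ee_rot: [-179.8, -0.8, -26.0]
ft_force: [1.2, -0.3, 0.7]
width: 0.7
```

>>> play_rows --series '[{"offset":[-0.0012,0.0004,0],"twist":[0,0,-0.016]},{"offset":[-0.0012,0.0004,0],"twist":[0,0,-0.016]}]'

```text
clock: 4.42
position: [494.7, -45.2, 165.3]
ee_rot: [-179.8, -0.8, -28.0]
ft_force: [0.8, -0.1, 0.3]
width: 0.6
```

>>> play_rows --series '[{"offset":[-0.0012,0.0004,0],"twist":[0,0,-0.016]},{"offset":[-0.0012,0.0004,0],"twist":[0,0,-0.016]}]'

```text
clock: 4.58
position: [492.1, -44.3, 165.3]
ee_rot: [-179.8, -0.8, -30.0]
ft_force: [1.4, 0.4, -0.7]
width: 0.5
```

>>> play_rows --series '[{"offset":[-0.0012,0.0005,0],"twist":[0,0,-0.016]},{"offset":[-0.0012,0.0005,0],"twist":[0,0,-0.016]}]'

```text
clock: 4.75
position: [489.8, -43.4, 165.4]
ee_rot: [-179.8, -0.9, -32.1]
ft_force: [9.4, -2.8, -2.4]
width: 0.5
```

>>> play_rows --series '[{"offset":[-0.0005,0.0002,0],"twist":[0,0,0]}]'

```text
clock: 4.83
position: [489.7, -43.4, 165.5]
ee_rot: [-179.8, -1.0, -32.2]
ft_force: [9.1, -3.7, -4.2]
width: 0.6
```

>>> play_rows --series '[{"offset":[-0.0009,0.0005,-0.0004],"twist":[0,0,0]}]'

```text
clock: 4.92
position: [489.5, -43.2, 165.3]
ee_rot: [-179.8, -1.1, -32.3]
ft_force: [9.5, -5.2, -0.2]
width: 0.6
```

>>> play_rows --series '[{"offset":[-0.0013,0.0008,-0.0004],"twist":[0,0,0]}]'

```text
clock: 5.0
position: [489.1, -43.0, 165.4]
ee_rot: [-179.7, -1.3, -32.3]
ft_force: [12.7, -7.4, -0.6]
width: 0.5
```

>>> play_rows --series '[{"offset":[-0.0011,0.0007,-0.0003],"twist":[0,0,0]}]'

```text
clock: 5.08
position: [489.0, -42.9, 165.6]
ee_rot: [-179.7, -1.5, -32.4]
ft_force: [12.9, -6.9, -4.1]
width: 0.3
```

>>> play_rows --series '[{"offset":[-0.0011,0.0007,-0.0004],"twist":[0,0,0]},{"offset":[-0.0011,0.0007,-0.0004],"twist":[0,0,0]}]'

```text
clock: 5.25
position: [488.9, -42.9, 165.6]
ee_rot: [-179.7, -1.9, -32.6]
ft_force: [12.6, -7.2, -3.8]
width: 0.5
```

>>> play_rows --series '[{"offset":[-0.0011,0.0007,-0.0004],"twist":[0,0,0]},{"offset":[-0.0011,0.0007,-0.0004],"twist":[0,0,0]},{"offset":[-0.0011,0.0007,-0.0004],"twist":[0,0,0]}]'

```text
clock: 5.5
position: [489.1, -43.0, 165.8]
ee_rot: [-179.6, -2.6, -32.8]
ft_force: [13.7, -7.3, -3.3]
width: 0.4
```

>>> play_rows --series '[{"offset":[-0.0011,0.0007,-0.0005],"twist":[0,0,0]},{"offset":[-0.0011,0.0007,-0.0005],"twist":[0,0,0]},{"offset":[-0.0011,0.0007,-0.0005],"twist":[0,0,0]},{"offset":[-0.0011,0.0007,-0.0005],"twist":[0,0,0]}]'

```text
clock: 5.83
position: [489.3, -43.2, 165.9]
ee_rot: [-179.5, -3.6, -33.1]
ft_force: [13.6, -8.9, -2.6]
width: 0.3
```

>>> play_rows --series '[{"offset":[-0.0009,0.0005,-0.0004],"twist":[0,0,0]},{"offset":[-0.0009,0.0005,-0.0004],"twist":[0,0,0]},{"offset":[-0.0009,0.0005,-0.0004],"twist":[0,0,0]},{"offset":[-0.0009,0.0005,-0.0004],"twist":[0,0,0]}]'

```text
clock: 6.17
position: [489.9, -43.6, 166.0]
ee_rot: [-179.3, -4.4, -33.4]
ft_force: [12.5, -6.3, -2.9]
width: 0.8
```

>>> play_rows --series '[{"offset":[0.003,-0.002,0],"twist":[0,0,0]},{"offset":[0.006,-0.004,0],"twist":[0,0,0]},{"offset":[0.008,-0.005,0],"twist":[0,0,0]},{"offset":[0.008,-0.005,0],"twist":[0.02,0.03,0]},{"offset":[0,0,0.03],"twist":[0.022,0.034,0]},{"offset":[0,0,0.03],"twist":[0,0,0]},{"offset":[0,0,0.01],"twist":[0,0,0]}]'

```text
clock: 6.75
position: [516.2, -61.4, 234.8]
ee_rot: [-179.5, 0.5, -33.6]
ft_force: [0.7, -0.6, 0.4]
width: 0.6
```

```bash
python3 - <<'E'
from h import *
s=sense();print(s['clock'],s['position'],s['ee_rot'],s['ft_force'])
a=grab_frame("scene")[200:330,240:400];cv2.imwrite("pics/e1.png",cv2.resize(a,None,fx=4.5,fy=4.5,interpolation=cv2.INTER_CUBIC))
E
```

```text
6.75 [516.24371259 -61.42800842 234.77434556] [-179.45737993    0.53658708  -33.63302255] [ 0.6628308  -0.5925079   0.36783041]
```

View pics/e1.png

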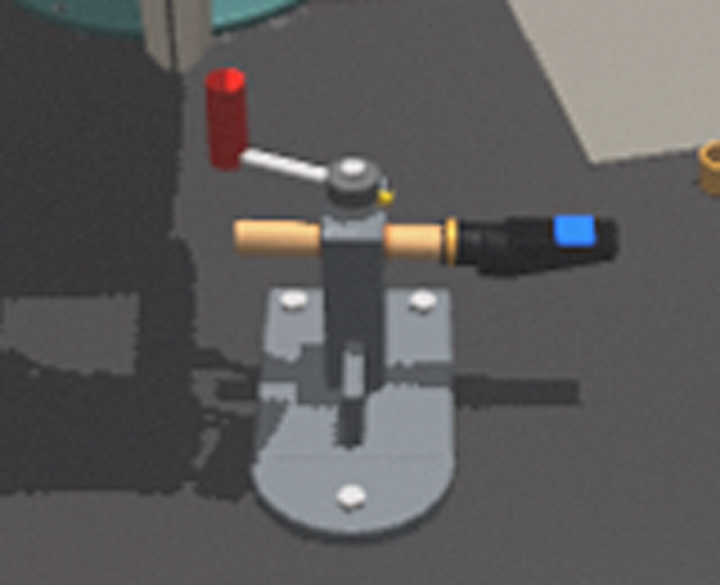

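>>> play_rows --series '[{"offset":[0.005,0.03,0],"twist":[0,0,0]},{"offset":[0.005,0.034,0],"twist":[0,0,0]},{"offset":[0.005,0.034,0],"twist":[0,0,0]},{"offset":[0.005,0.034,0],"twist":[0,0,0]},{"offset":[0.005,0.034,0],"twist":[0,0,0]},{"offset":[0.004,0.03,-0.01],"twist":[0,0,0]},{"offset":[0,0,0],"twist":[0,0,0]},{"offset":[0,0,0],"twist":[0,0,0]}]'

```text
clock: 7.47
position: [546.0, 141.7, 216.9]
ee_rot: [-179.6, 0.6, -34.0]
ft_force: [-0.3, -0.5, 0.7]
width: 0.5
```

```bash
python3 - <<'E'
from h import *
s=sense();print(s['clock'],s['position'],s['ee_rot'],s['ft_force'])
cv2.imwrite("pics/f_w.png",grab_frame("wrist"));print(proj("wrist",(547.7,143,113)),proj("wrist",s['position']))
E
```

```text
7.4667 [545.98079977 141.69570971 216.93977988] [-179.61882441    0.58914502  -33.95135402] [-0.28950384 -0.51979928  0.68847392]
[323.62313856 242.50917943] [325.59405996 303.26777545]
```

View pics/f_w.png

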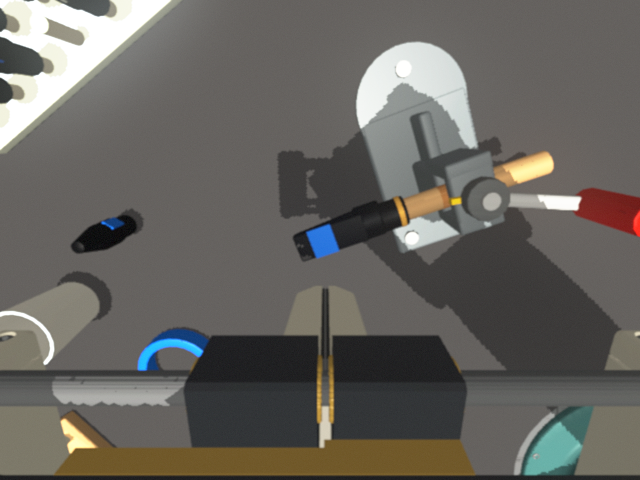

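>>> play_rows --series '[{"offset":[0.001,0.001,-0.025],"twist":[0,0,0]},{"offset":[0.001,0.001,-0.025],"twist":[0,0,0]},{"offset":[0,0,-0.02],"twist":[0,0,0]},{"offset":[0,0,-0.01],"twist":[0,0,0]},{"offset":[0,0,0],"twist":[0,0,0]},{"offset":[0,0,0],"twist":[0,0,0]}]'

```text
clock: 8.02
position: [548.0, 138.1, 133.3]
ee_rot: [-179.6, 0.5, -34.3]
ft_force: [0.6, 0.8, 0.4]
width: 0.7
```

>>> play_rows --series '[{"offset":[0,0.004,-0.004],"twist":[0,0,0]},{"offset":[0,0.002,-0.003],"twist":[0,0,0]},{"offset":[0,0,-0.001],"twist":[0,0,0]},{"offset":[0,0,0],"twist":[0,0,0]}]'

```text
clock: 8.35
position: [549.4, 143.9, 128.3]
ee_rot: [-179.4, 0.4, -34.4]
ft_force: [0.6, 0.4, 0.5]
width: 0.4
```

>>> play_rows --series '[{"offset":[0,0,-0.002],"twist":[0,0,0]},{"offset":[0,0,-0.002],"twist":[0,0,0]},{"offset":[0,0,-0.002],"twist":[0,0,0]}]'

```text
clock: 8.6
position: [550.0, 144.3, 123.5]
ee_rot: [-179.3, 0.3, -34.3]
ft_force: [0.2, -0.0, 0.3]
width: 0.4
```

>>> play_rows --series '[{"offset":[-0.0005,-0.0003,-0.0014],"twist":[0,0,0]},{"offset":[-0.0005,-0.0003,-0.0014],"twist":[0,0,0]}]'

```text
clock: 8.77
position: [549.0, 143.7, 120.3]
ee_rot: [-179.3, 0.3, -34.3]
ft_force: [-0.3, -0.4, 0.1]
width: 0.4
```

>>> play_rows --series '[{"offset":[-0.0004,-0.0002,-0.0012],"twist":[0,0,0]},{"offset":[-0.0004,-0.0002,-0.0012],"twist":[0,0,0]}]'

```text
clock: 8.93
position: [548.0, 143.2, 117.5]
ee_rot: [-179.4, 0.3, -34.3]
ft_force: [-0.4, 0.8, -0.3]
width: 0.5
```

>>> play_rows --series '[{"offset":[0,0,-0.001],"twist":[0,0,0]}]'

```text
clock: 9.02
position: [547.9, 143.1, 116.3]
ee_rot: [-179.4, 0.3, -34.3]
ft_force: [0.5, 0.6, -0.1]
width: 0.5
```

>>> play_rows --series '[{"offset":[0,0,-0.0007],"twist":[0,0,0]}]'

```text
clock: 9.1
position: [547.8, 143.1, 115.5]
ee_rot: [-179.4, 0.3, -34.3]
ft_force: [1.3, -0.1, 0.2]
width: 0.7
```

>>> play_rows --series '[{"offset":[0,0,-0.0008],"twist":[0,0,0]}]'

```text
clock: 9.18
position: [547.8, 143.1, 114.6]
ee_rot: [-179.4, 0.3, -34.3]
ft_force: [0.4, 0.6, -0.2]
width: 0.2
```

>>> play_rows --series '[{"offset":[0,0,-0.0007],"twist":[0,0,0]}]'

```text
clock: 9.27
position: [547.8, 143.1, 113.8]
ee_rot: [-179.4, 0.3, -34.3]
ft_force: [-0.5, 0.0, -0.3]
width: 0.6
```

>>> play_rows --series '[{"offset":[0,0,-0.0007],"twist":[0,0,0]}]'

```text
clock: 9.35
position: [547.9, 143.1, 113.2]
ee_rot: [-179.4, 0.3, -34.3]
ft_force: [0.6, -0.2, 4.1]
width: 0.6
```

>>> play_rows --series '[{"offset":[0,0,-0.0006],"twist":[0,0,0]}]'

```text
clock: 9.43
position: [548.1, 143.1, 112.9]
ee_rot: [-179.3, 0.2, -34.3]
ft_force: [-0.4, -1.4, 6.4]
width: 0.2
```

>>> play_rows --series '[{"offset":[0,0,-0.0008],"twist":[0,0,0]}]'

```text
clock: 9.52
position: [548.4, 143.0, 112.7]
ee_rot: [-179.3, 0.2, -34.3]
ft_force: [-2.2, -1.7, 7.5]
width: 1.0
```

>>> play_rows --series '[{"offset":[0,0,-0.0008],"twist":[0,0,0]}]'

```text
clock: 9.6
position: [548.7, 143.0, 112.6]
ee_rot: [-179.3, 0.2, -34.3]
ft_force: [-2.5, -1.4, 8.2]
width: 0.4
```

>>> play_rows --series '[{"offset":[-0.0004,0,-0.0009],"twist":[0,0,0]},{"offset":[-0.0004,0,-0.0009],"twist":[0,0,0]}]'

```text
clock: 9.77
position: [548.7, 142.9, 112.7]
ee_rot: [-179.2, 0.0, -34.3]
ft_force: [-2.5, -0.8, 8.3]
width: 0.6
```

>>> play_rows --series '[{"offset":[-0.0004,0,-0.0009],"twist":[0,0,0]},{"offset":[-0.0004,0,-0.0009],"twist":[0,0,0]},{"offset":[-0.0004,0,-0.0009],"twist":[0,0,0]}]'

```text
clock: 10.02
position: [548.5, 143.0, 112.7]
ee_rot: [-179.1, -0.1, -34.3]
ft_force: [-0.8, -0.5, 8.4]
width: 0.7
```

>>> play_rows --series '[{"offset":[-0.0003,0,-0.0009],"twist":[0,0,0]},{"offset":[-0.0003,0,-0.0009],"twist":[0,0,0]},{"offset":[-0.0003,0,-0.0009],"twist":[0,0,0]},{"offset":[-0.0003,0,-0.0009],"twist":[0,0,0]}]'

```text
clock: 10.35
position: [548.7, 143.0, 112.7]
ee_rot: [-178.9, -0.3, -34.3]
ft_force: [-1.2, -0.7, 7.4]
width: 0.4
```

>>> play_rows --series '[{"offset":[-0.0003,0,-0.0009],"twist":[0,0,0]},{"offset":[-0.0003,0,-0.0009],"twist":[0,0,0]},{"offset":[-0.0003,0,-0.0009],"twist":[0,0,0]},{"offset":[-0.0003,0,-0.0009],"twist":[0,0,0]}]'

```text
clock: 10.68
position: [548.8, 143.0, 112.7]
ee_rot: [-178.7, -0.5, -34.4]
ft_force: [-1.8, -1.5, 7.9]
width: 0.6
```

>>> play_rows --series '[{"offset":[0,0,0.003],"twist":[0,0,0]},{"offset":[0,0,0.01],"twist":[0,0,0]},{"offset":[0,0,0.03],"twist":[0,0,0]},{"offset":[0,0,0.03],"twist":[0,0,0]},{"offset":[0,0,0.03],"twist":[0,0,0]},{"offset":[0,0,0.02],"twist":[0,0,0]},{"offset":[0,0,0],"twist":[0,0,0]},{"offset":[0,0,0],"twist":[0,0,0]}]'

```text
clock: 11.35
position: [546.9, 142.7, 243.9]
ee_rot: [-178.8, -0.5, -34.3]
ft_force: [-0.0, 0.7, -1.1]
width: 0.4
```

```bash
python3 - <<'E'
from h import *
s=sense();print(s['clock'],s['position'],s['joint_vel'],s['ft_force'])
a=grab_frame("scene");cv2.imwrite("pics/g1.png",a)
E
```

```text
11.35 [546.94304662 142.68546613 243.93371095] [ 0.02809221 -1.00489976 -2.06168626 -0.06654985  1.28114081 -0.01778039] [-0.04734297  0.74781364 -1.14678572]
```

View pics/g1.png

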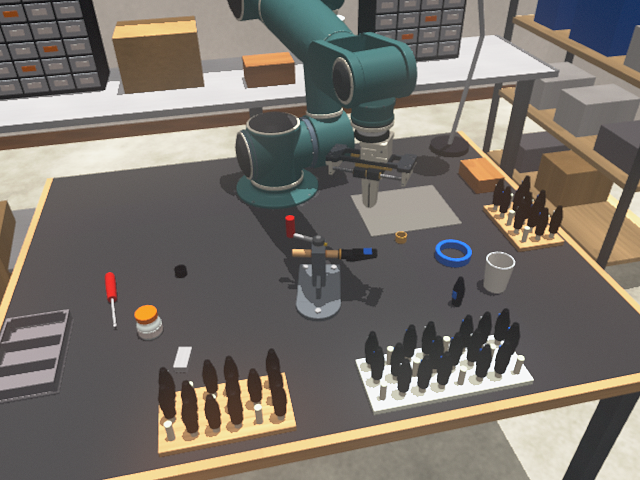

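The picture shows the lever swung over with the knob at about (290,225). The patch is at (368,251), where it was at the start, the bystanders have not moved, and the gripper is clear. I'm handing in.

```bash
python3 -c "
from rig import *
print(job_done())"
```

```text
the job is handed in; nothing more can be done
None
```

The torque check and the press test are both done, and the job is handed in; it reports no verdict.

- **Lever:** I pushed the knob clockwise with the shut fingers. It took up on the screw after about 0.93 rad. I then leaned on it with about 14 to 16 N square to the lever, a little over the 13 N asked for. Less up to 2 N of lever friction, that is about 0.9 to 1.2 N m. It held for about 1.2 s, and I backed off with the lever left swung over.
- **Mouthpiece:** I pressed the blue patch with about 7.5 to 8.5 N for about 1.1 s, then lifted the gripper to 244 mm.
- **Last checks:** The wrist force was back to about zero. The last picture shows the lever swung over, the patch where it was at the start, and no bystander moved. The screw and mandrel angles can't be read directly, so their loads come from the wrist force only.

No check failed. While I leaned on the knob the tool tilted by about 4° and the force rose to about 16 N, so I reduced the push.

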